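# Gauge a valve head, index the gauge carriage to the chrome one and hold the lock pin home

## Robot

A 6-joint arm with a two-finger parallel gripper is mounted at the origin on the work surface. World frame = base frame: x ahead of the robot, y to its left, z up, the work surface at z = 0. Lengths are in m, angles in rad, forces in N, time in s.
With the tool pointing down it reaches from about 0.225 to 0.875 m from the base axis. Payload 3.4 kg.
Tool frame: the origin (TCP) lies on the mounting face of the last link; the fingertips stand 173 mm ahead of it and the grasp point (between the pads) lies 155 mm ahead of it; x points along the fingers, y is the direction in which the jaws open and shut, and the axes are right-handed (so a half turn about x gives the same grasp; the last joint's range is limited). The gripper opens to 85 mm and grips with 20 to 120 N. Pads are 22 mm wide; open, the fingers measure 114 mm over their backs; the gripper's body (76 mm by 85 mm) begins 54 mm behind the grasp point. The pads swing forward as they close: fully open they stand 13 mm farther back than shut.
Start: joints at [1.164, 0.276, 1.505, -0, 1.361, -0.121], TCP at [0.162, 0.552, 0.405] pointing down, gripper open.
Joint ranges: [-2.89, 2.89], [-0.75, 2.08], [0.22, 2.7], [-1.18, 4.32], [0.11, 2.71], [-2.7, 2.7]. Speed limits (rad/s): [2.57, 2.57, 3.14, 3.14, 3.14, 3.14].

## Interface

Orientations are given as a unit quaternion [w, x, y, z].
In Python, from rig import manip gives the robot as it stands.
- The arm moves only by the tool arm_command, never from a script. Its argument "targets" is a list of rows, each an object with "dp": the shift along the tool's x, y, z in m, a list of three; "turn": the turn, a rotation vector about the tool's x, y, z in degrees, a list of three; "grip": the opening, from -1 (shut) to 1 (fully open). In form: [{"dp": [tx, ty, tz], "turn": [wx, wy, wz], "grip": grip}, ...]. A call has 1 to 8 rows; each row shifts and turns the commanded pose from where the row before left it, along the tool's axes as they then stand; what a row does not reach is not made up. A row lasts 1/10 s, in which the tool goes at most 50 mm and 8.59 degrees, less where a joint would pass 70% of its speed; a pose out of reach is approached as far as the arm can. A call with a gripper value outside its range is refused whole. The fingers move at their own pace and stop on an object; "grip_force" is the grip in N (left out, the last holds). Time passes only in rows, so rows that do not move let the fingers close. It gives the time, the measured TCP pose, the force and the opening at its end, in the units of the state.
- manip.get_state(): the state, without advancing time (a new reading comes with each control period).
- manip.get_image(name): name is "scene" or "top" or "wrist"; returns the picture (400x640x3 uint8, red, green, blue); there is no depth.
- manip.calibration(name): a dict with "fx", "fy", "cx", "cy" (pixels), "R" (3x3) and "t" (3): a world point X has camera coordinates R X + t. Camera axes: x right, y down, z forward; pixel columns grow to the right and rows downward; lengths in m; the calibration is good to about 2 mm. The wrist camera is an equidistant fisheye: a pixel r from the principal point sees the ray r / f radians off the axis. A picture is of the moment at which its call begins: read the wrist's pose just before it. calibration takes no time and is no camera call; for the wrist camera it gives the pose at the moment of the call.
- manip.sign_off(): hands the job in, once; it reports no verdict.
The state is a dict: "clock": time; "qpos": joint angles; "qd": joint speeds; "effort": joint torques, N m; "position": TCP position; "ee_rot": TCP orientation; "contact_force": force on the tool from outside, world axes, zero at the start; "moment": the same for the moment, N m; "width": finger opening in m.
Only numpy, scipy, OpenCV 4.12 (cv2) and the standard library are available. Lean on these libraries where they do the work, as an engineer would, in place of code of your own. Each camera call takes 0.05 s, during which the arm holds its last target.

## Task

Check the spindle height of the brass valve head that stands under the drop gauge: press the gauge down to its stop so that the sprung foot rests on the spindle, hold it there a moment for the reading, and let it spring back up. Then pull up the red lock knob, slide the carriage one hole along the bridge to the chrome valve head and let the lock pin drop fully home in that hole. Finish still holding the red knob with the pin home, so that I can nip up the clamp screw; leave the valve heads standing in their slots and the spanner, pressure gauge and nozzle where they lie.

Things in the scene. Friction and masses are not known exactly. Their poses are not given: they have to be found in the camera images.
- stand: fixed stand: grey base plate 150 x 340 mm, slotted dark anodised aluminium deck (top 50 mm up) with four valve heads in a row, and an aluminium bridge beam (top 135 mm up) with the gauge carriage. Origin on the table; z up; y along the beam and the valve row; valve row at x = -55 mm (the robot's side), beam and lock knob at x = +15 mm. Slots and index holes at y = -90, -30, +30, +90 mm
- carriage (a joint): position of the blue gauge carriage along the beam (m), growing to the stand's +y; about 0 at the start, pinned in the hole at y = -30 mm. The next holes are at -0.060 and +0.060; travel -0.072 to +0.132. The carriage (plate 56 mm along the beam, 75 mm across, top 149 mm above the table) slides with about 3 N of friction and stays where it is left
- plunger (a joint): lift of the lock pin (m): 0 = fully home, the rounded 10 mm pin 8 mm deep in its 12 mm hole; above 0.008 it is clear of the strip; 0.014 = end of travel. A spring pushes it down, about 8 N at home and 12 N at 0.011; let go between holes it rides on the strip at 0.008 and drops into the next hole it meets
- knob: red round pull knob on top of the lock pin, 28 mm diameter, 25 mm tall, axis vertical, origin at its centre (190 mm above the table with the pin home). Below it is an 18 mm barrel and, 29 mm below the knob's underside, the carriage plate. It moves up with the pin and along the beam with the carriage; the space on both sides along the beam is free for fingers
- gauge_slide (a joint): how far the drop gauge is pressed down (m): 0 = up, 0.020 = on its stop. Its spring returns it; it takes about 3 N to start and about 8 N at the stop with the foot on a valve
- button_top (a point): centre of the top face of the black press button of the drop gauge, 24 mm diameter, 225 mm above the table when up; it is pressed straight down by 20 mm. It is on the carriage arm, 70 mm from the knob's axis towards the stand's -x. A 40 mm dial hangs on its -x side, below the button
- gauge_foot (a joint): reading of the gauge: how far the sprung foot is pushed up into the gauge (m), 0 = hanging free, up to 0.013; with the gauge on its stop it reads the spindle's top above 104 mm over the table (3 to 10 mm on these valve heads)
- foot_tip (a point): centre of the underside of the gauge's foot (10 mm diameter), below the button on the same vertical axis; 124 mm above the table when the gauge is up, at least 10 mm above every spindle
- valve_chrome_top (a point): top centre of the 8 mm spindle of the chrome (silver) valve head, about 111 mm above the table; body 35 mm across. It stands in a slot next to the gauged valve, on one side or the other (stand y = -90 or +30 mm)
- valve_brass_a_top (a point): top centre of the spindle of a brass valve head, about 109 mm above the table; it stands under the gauge (stand y = -30 mm) or in the end slot (y = +90 mm)
- valve_brass_b_top (a point): top centre of the spindle of a brass valve head, about 107 mm above the table, on the other side of the gauged valve from the chrome one
- valve_brass_c_top (a point): top centre of the spindle of a brass valve head, about 114 mm above the table; it stands under the gauge (stand y = -30 mm) or in the end slot (y = +90 mm)
- spanner: loose steel spanner 190 mm long, lying on the table beside the stand (+y side); leave alone
- pressure_gauge: loose red pressure gauge, 44 mm diameter, 15 mm thick, lying on the table beside the stand (-y side); leave alone
- nozzle: loose grey plastic nozzle tip, 26 mm diameter, 45 mm tall, standing on the table on the robot's side of the stand; leave alone
Things that resemble listed ones, but are neither listed nor needed, are in the scene too. What is shaped like the part that bears valve_brass_b_top but blue or green is not meant.

How it is judged:
On the way, in this order (a step that is already met when the one before it is completed fails the run):
1. the gauge is pressed to its stop with its foot on the brass spindle below, carriage still in its first hole, for 0.3 s (value of joint gauge_slide above 0.0185 m and value of joint gauge_foot above 0.0025 m and value of joint carriage between -0.004 and 0.004 m), for 0.3 s.
2. the gauge has sprung back up and the lock pin is pulled clear of its hole (value of joint gauge_slide below 0.003 m and value of joint plunger above 0.0075 m), for 0.05 s.
At the end, for the whole second after the job is handed in: lock pin within 1.5 mm of fully home, gauge foot within 6 mm (in plan) of the chrome valve's spindle, gauge up (within 3 mm), carriage still, the fingers still bearing on the red knob with more than 2 N, all four valve heads upright in the stand (value of joint plunger below 0.0015 m and horizontal distance between foot_tip and valve_chrome_top below 0.006 m and contact force between the fingers and knob above 2 N and value of joint gauge_slide below 0.003 m and velocity of joint carriage between -0.01 and 0.01 m/s and angle between each of valve_chrome_top, valve_brass_a_top, valve_brass_b_top, valve_brass_c_top's own z axis and vertical below 0.1 rad); the arm keeps its last pose, push and grip.
It fails at once if a valve head is shifted in its slot by more than 8 mm (distance of any of valve_chrome_top, valve_brass_a_top, valve_brass_b_top, valve_brass_c_top from where it was at the start of the episode above 0.008 m).
It fails at once if the spanner, pressure gauge or nozzle is moved by more than 15 mm (distance of any of spanner, pressure_gauge, nozzle from where it was at the start of the episode above 0.015 m).
It also fails if it takes over 48 s, if anything falls off the work surface, if the arm or the gripper's body presses on something with over 40 N, if the wrist force passes 120 N, or if a joint passes its speed limit or range.

## Working session

There is one attempt and no reset: what is moved stays moved. The work goes in short steps, Python scripts to look and compute and a tool call to move; the robot and the scene stay as the last step left them, time stands still between calls to the robot, and variables do not carry over. Pictures are saved under pics/ and viewed, and the job is handed in when it is done.

Besides the shell and the picture viewer there is one more tool, called after "Call:" as name(argument=value, ...) on one line, values as JSON. arm_command: Moves the arm, as the interface text tells. Its arguments: {"type":"object","properties":{"targets":{"type":"array"},"grip_force":{"type":"number"}},"required":["targets"]}

```bash
ls; mkdir -p pics
python3 - <<'E'
from rig import manip
import cv2
for n in ("scene","top","wrist"):
    im=manip.get_image(n); cv2.imwrite(f"pics/{n}0.png",im[:,:,::-1])
    c=manip.calibration(n); print(n,{k:(v.tolist() if hasattr(v,'tolist') else v) for k,v in c.items()})
print(manip.get_state())
E
```

```text
pics
scene {'fx': 509.5945312767112, 'fy': 509.5945312767112, 'cx': 322.3449674960259, 'cy': 202.2794238781671, 'R': [[0.8208237133914006, 0.5711812507797044, 0.0006405404624902553], [0.4219762024526816, -0.6056500382281689, -0.6746288726091042], [-0.3849474199133761, 0.5540216692079382, -0.7381568085102818]], 't': [-0.4106129993827221, -0.09079268655220045, 1.4811754693012613]}
top {'fx': 474.8321056646505, 'fy': 474.8321056646505, 'cx': 315.2498346872817, 'cy': 194.00271208419383, 'R': [[-0.03579150924906507, -0.9993531602170962, 0.003497002970704341], [-0.9741502686960607, 0.034107450134920315, -0.22331129806771302], [0.22304757758170596, -0.011399254773753848, -0.9747409066647074]], 't': [0.02254257576470012, 0.5157042880982501, 1.1188600432587514]}
wrist {'fx': 309.70691628693146, 'fy': 309.70691628693146, 'cx': 319.5034870082162, 'cy': 197.95956352827508, 'R': [[0.28116232849030365, 0.9596597073907814, -0.000995514214670043], [0.9170023064696821, -0.26835837167234255, 0.29511108803746006], [0.2829390658201783, -0.08388700950689497, -0.9554624297526284]], 't': [-0.5745940959018081, -0.03918072788725039, 0.37873560332642914]}
{'clock': 0.15, 'qpos': array([ 1.16398975e+00,  2.76428544e-01,  1.50586801e+00, -1.36209216e-05,
        1.36070775e+00, -1.20987904e-01]), 'qd': array([ 0.00030468, -0.00262969, -0.00437118,  0.00141624, -0.00024247,
        0.00086135]), 'effort': array([ 2.13060972e-03, -4.17143941e+01, -2.46032202e+01,  1.44766545e-04,
        7.57276139e-03, -2.81723777e-05]), 'position': array([0.1620506 , 0.55151576, 0.40404011]), 'ee_rot': array([ 0.69977274,  0.10022448,  0.70002402, -0.10119056]), 'contact_force': array([-0.58728241, -0.55842655, -0.50134652]), 'moment': array([0.03862977, 0.03174421, 0.01964559]), 'width': 0.08551636992062854}
```

View pics/scene0.png

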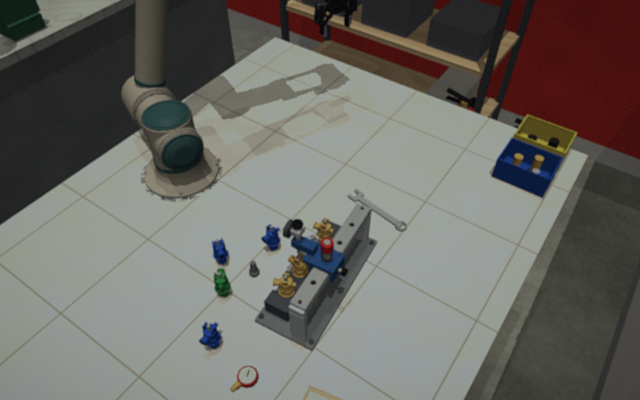

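View pics/top0.png

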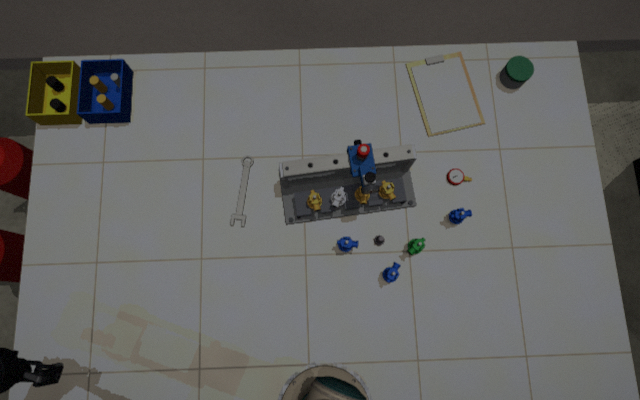

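View pics/wrist0.png

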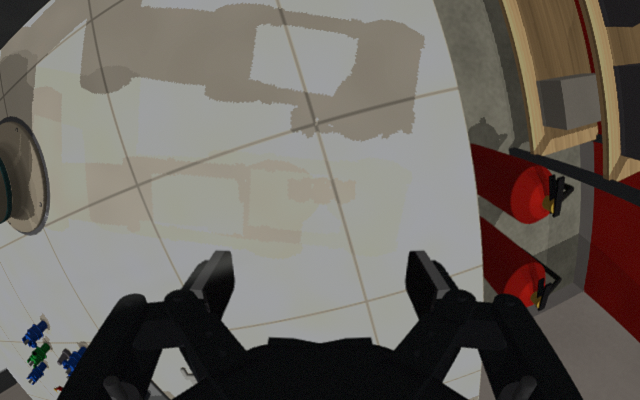

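Run:
```python
import cv2
a=cv2.imread("pics/top0.png")[130:230,270:430]; cv2.imwrite("pics/topc.png",cv2.resize(a,None,fx=5,fy=5,interpolation=cv2.INTER_CUBIC))
a=cv2.imread("pics/scene0.png")[180:350,240:400]; cv2.imwrite("pics/scenec.png",cv2.resize(a,None,fx=3.5,fy=3.5,interpolation=cv2.INTER_CUBIC))
```

```text
(no output)
```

View pics/topc.png

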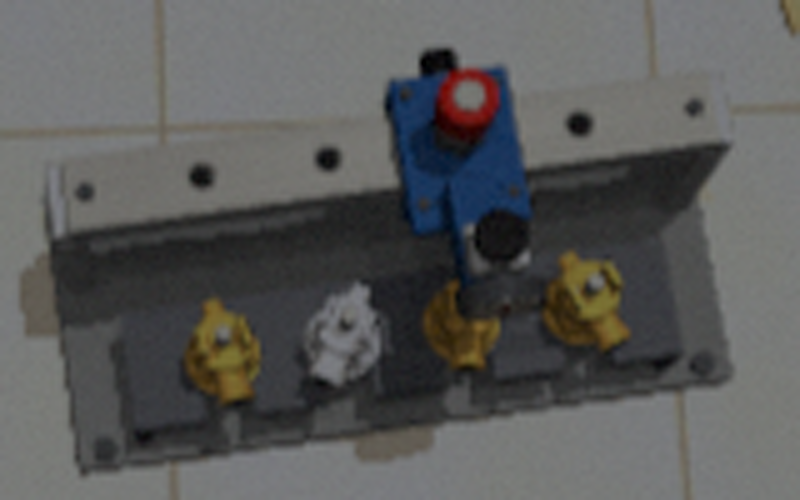

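View pics/scenec.png

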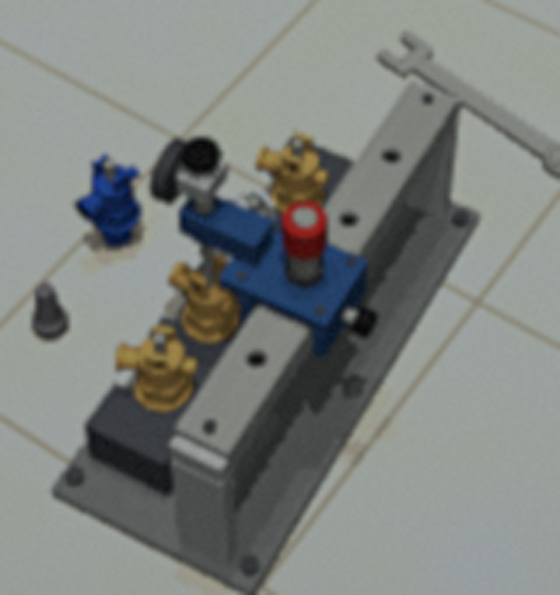

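```bash
cat > h.py <<'E'
import numpy as np
from rig import manip
def proj(n,X):
    c=manip.calibration(n); p=np.array(c["R"])@np.asarray(X,float)+np.array(c["t"])
    if n=="wrist":
        r=np.hypot(p[0],p[1]); th=np.arctan2(r,p[2]); return np.array([c["cx"]+c["fx"]*th*p[0]/r,c["cy"]+c["fy"]*th*p[1]/r])
    return np.array([c["fx"]*p[0]/p[2]+c["cx"],c["fy"]*p[1]/p[2]+c["cy"]])
def st(s,P): 
    a=s[2]; return np.array([s[0]+P[0]*np.cos(a)-P[1]*np.sin(a), s[1]+P[0]*np.sin(a)+P[1]*np.cos(a), P[2]])
E
python3 - <<'E'
from h import *
from scipy.optimize import least_squares
obs=[]
f=lambda n,u,v,P:obs.append((n,np.array([(u+.5)/5+269.5,(v+.5)/5+129.5]) if n=="top" else np.array([(u+.5)/3.5+239.5,(v+.5)/3.5+179.5]),P))
f("top",470,95,(.015,-.03,.2025));f("top",502,236,(-.055,-.03,.225))
for u,v,y in((202,176,.09),(328,158,.03),(580,124,-.09)): f("top",u,v,(.015,y,.135))
f("top",347,318,(-.055,.03,.111));f("top",597,283,(-.055,-.09,.107));f("top",222,336,(-.055,.09,.111))
for u,v,y in((391,156,.09),(348,219,.03),(256,358,-.09)): f("scene",u,v,(.015,y,.135))
f("scene",304,217,(.015,-.03,.2025));f("scene",201,153,(-.055,-.03,.225))
r=least_squares(lambda s:np.concatenate([proj(n,st(s,P))-p for n,p,P in obs]),[.55,0,0.1],x_scale=[.01,.01,.1])
print(r.x,np.degrees(r.x[2]));print(r.fun.reshape(-1,2).round(2))
s=r.x
for P in((-.055,-.03,.225),(.015,-.03,.19),(.015,.03,.19)):print(st(s,P))
E
```

```text
[ 0.56417767 -0.07605348  0.10932435] 6.263823775264808
[[-0.27  0.12]
 [-0.13 -0.52]
 [-0.03  0.01]
 [ 0.03  0.09]
 [-0.13 -0.11]
 [ 0.33 -0.89]
 [-0.06 -0.56]
 [ 0.25 -0.94]
 [-0.57 -0.5 ]
 [-0.28 -0.38]
 [-0.37 -0.2 ]
 [-0.27  0.18]
 [-0.54 -1.02]]
[ 0.51277922 -0.11187525  0.225     ]
[ 0.58236132 -0.10423778  0.19      ]
[ 0.57581492 -0.04459598  0.19      ]
```

```bash
cat >> h.py <<'E'
from scipy.spatial.transform import Rotation as Ro
S=np.array([0.56417767,-0.07605348,0.10932435])
def Rt(s=None):
    q=(s or manip.get_state())["ee_rot"]; return Ro.from_quat([q[1],q[2],q[3],q[0]])
def delta(tip,Rg=None,L=.173):
    "world fingertip target -> dp in tool axes at current orientation, plus turn"
    s=manip.get_state();R=Rt(s)
    Rg=Rg or R
    tcp=np.asarray(tip)-Rg.as_matrix()[:,0]*L
    return R.inv().apply(tcp-s["position"]), np.degrees((R.inv()*Rg).as_rotvec())
def down(sign=1):
    a=S[2]; y=sign*np.array([-np.sin(a),np.cos(a),0]); x=np.array([0,0,-1.]); return Ro.from_matrix(np.c_[x,y,np.cross(x,y)])
E
python3 - <<'E'
from h import *
s=manip.get_state();print(Rt(s).as_matrix().round(3))
c=manip.calibration("wrist");C=-np.array(c["R"]).T@np.array(c["t"]);print("cam in tool",Rt(s).inv().apply(C-s["position"]))
for sg in(1,-1):
    print(delta(st(S,(-.055,-.03,.29)),down(sg)))
E
```

```text
[[-0.001  0.282  0.959]
 [-0.001  0.959 -0.282]
 [-1.    -0.001 -0.   ]]
cam in tool [ 0.03119343  0.00011844 -0.07477656]
(array([-0.0582879 , -0.53767626,  0.52352768]), array([-22.63986037,  -0.02476795,   0.07755442]))
(array([-0.0582879 , -0.53767626,  0.52352768]), array([1.57360101e+02, 1.07907443e-01, 3.44615592e-02]))
```

Call:
arm_command(targets=[{"dp":[0,-0.0335,0.0325],"turn":[0,0,0],"grip":-1},{"dp":[0,-0.0335,0.0325],"turn":[0,0,0],"grip":-1},{"dp":[0,-0.0335,0.0325],"turn":[0,0,0],"grip":-1},{"dp":[0,-0.0335,0.0325],"turn":[0,0,0],"grip":-1},{"dp":[0,-0.0335,0.0325],"turn":[0,0,0],"grip":-1},{"dp":[0,-0.0335,0.0325],"turn":[0,0,0],"grip":-1},{"dp":[0,-0.0335,0.0325],"turn":[0,0,0],"grip":-1},{"dp":[0,-0.0335,0.0325],"turn":[0,0,0],"grip":-1}], grip_force=60)

```text
clock: 0.95
position: [0.3362, 0.2195, 0.4047]
ee_rot: [0.7, 0.101, 0.7, -0.1]
contact_force: [1.1, 0.4, -0.6]
width: 0.0
```

Call:
arm_command(targets=[{"dp":[0,-0.0335,0.0325],"turn":[0,0,0],"grip":-1},{"dp":[0,-0.0335,0.0325],"turn":[0,0,0],"grip":-1},{"dp":[0,-0.0335,0.0325],"turn":[0,0,0],"grip":-1},{"dp":[0,-0.0335,0.0325],"turn":[0,0,0],"grip":-1},{"dp":[0,-0.0335,0.0325],"turn":[0,0,0],"grip":-1},{"dp":[0,-0.0335,0.0325],"turn":[0,0,0],"grip":-1},{"dp":[0,-0.0335,0.0325],"turn":[0,0,0],"grip":-1},{"dp":[0,-0.0335,0.0325],"turn":[0,0,0],"grip":-1}])

```text
clock: 1.75
position: [0.5103, -0.1111, 0.4045]
ee_rot: [0.7, 0.101, 0.7, -0.101]
contact_force: [-0.0, 0.5, 0.1]
width: 0.0001
```

Call:
arm_command(targets=[{"dp":[0,0,0],"turn":[-7.5,0,0],"grip":-1},{"dp":[0,0,0],"turn":[-7.5,0,0],"grip":-1},{"dp":[0,0,0],"turn":[-7.6,0,0],"grip":-1},{"dp":[0,0,0],"turn":[0,0,0],"grip":-1},{"dp":[0,0,0],"turn":[0,0,0],"grip":-1}])

```text
clock: 2.25
position: [0.5098, -0.1091, 0.4045]
ee_rot: [0.706, -0.037, 0.706, 0.038]
contact_force: [0.1, -0.7, -0.0]
width: 0.0
```

Run:
```python
from h import *
import cv2
s=manip.get_state();print(s["clock"],s["qpos"].round(3),s["contact_force"],s["width"])
print(delta(st(S,(-.055,-.03,.23)),down()))
cv2.imwrite("pics/w1.png",manip.get_image("wrist")[:,:,::-1])
for P in((-.055,-.03,.225),(.015,-.03,.2025)): print(proj("wrist",st(S,P)))
```

```text
2.25 [-0.344  0.195  1.616  0.     1.331 -2.021] [ 0.13375403 -0.72399511 -0.03246936] 1.7592280106962104e-05
(array([ 0.00149023, -0.00304407,  0.00265125]), array([-0.19187684, -0.02038595, -0.01323103]))
[313.67402665 254.0565125 ]
[315.26395553 325.57658185]
```

View pics/w1.png

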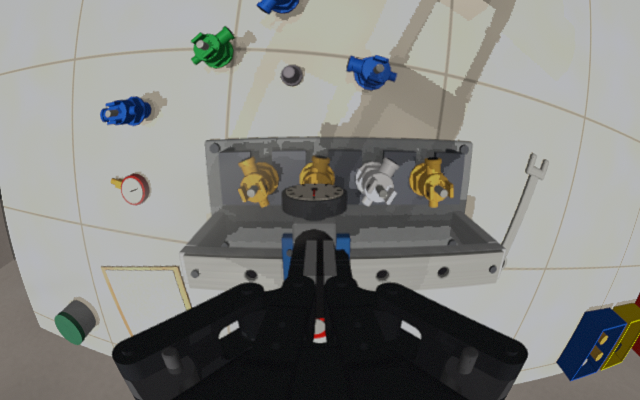

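```bash
python3 - <<'E'
from h import *
for P in((.015,.03,.135),(.015,.09,.135),(.015,-.09,.135),(-.055,.03,.111),(-.055,-.09,.107)): print(P,proj("wrist",st(S,P)).round(1))
E
python3 -c "
import cv2
a=cv2.imread('pics/w1.png')[150:300,180:500];cv2.imwrite('pics/w1c.png',cv2.resize(a,None,fx=2.5,fy=2.5,interpolation=2))"
```

```text
(0.015, 0.03, 0.135) [382.3 275.5]
(0.015, 0.09, 0.135) [443.2 272.2]
(0.015, -0.09, 0.135) [250.3 275.5]
(-0.055, 0.03, 0.111) [382.9 193.9]
(-0.055, -0.09, 0.107) [250.1 193. ]
```

View pics/w1c.png

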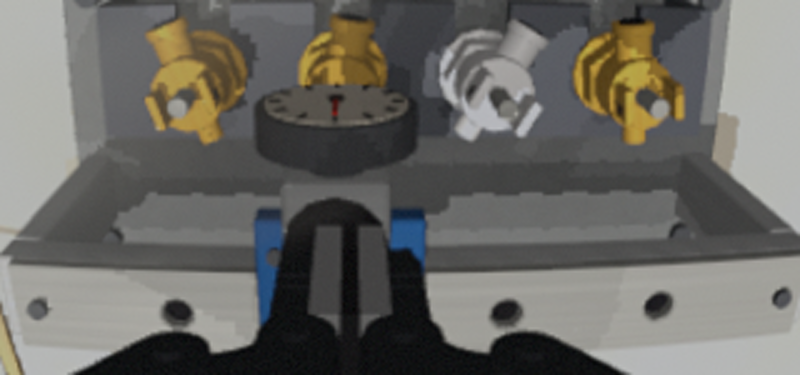

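Call:
arm_command(targets=[{"dp":[0,-0.003,0.0027],"turn":[0,0,0],"grip":-1},{"dp":[0.006,0,0],"turn":[0,0,0],"grip":-1},{"dp":[0.005,0,0],"turn":[0,0,0],"grip":-1},{"dp":[0.005,0,0],"turn":[0,0,0],"grip":-1},{"dp":[0.005,0,0],"turn":[0,0,0],"grip":-1},{"dp":[0.004,0,0],"turn":[0,0,0],"grip":-1},{"dp":[0,0,0],"turn":[0,0,0],"grip":-1}])

```text
clock: 3.0
position: [0.5134, -0.112, 0.3804]
ee_rot: [0.707, -0.039, 0.705, 0.038]
contact_force: [0.9, -0.6, 8.2]
width: -0.0
```

Run:
```python
from h import *
s=manip.get_state();print(s["clock"],s["contact_force"]);R=Rt(s);print("tip",s["position"]+R.apply([.173,0,0]))
print(delta(st(S,(-.055,-.03,.205)),down()))
```

```text
3.0 [ 0.91886042 -0.55207436  8.20170171]
tip [ 0.51380945 -0.11219624  0.20735917]
(array([ 0.00235688,  0.00022996, -0.000575  ]), array([-0.05138942,  0.1391234 ,  0.0674277 ]))
```

Call:
arm_command(targets=[{"dp":[0.0015,0,0],"turn":[0,0,0],"grip":-1},{"dp":[0.001,0,0],"turn":[0,0,0],"grip":-1},{"dp":[0,0,0],"turn":[0,0,0],"grip":-1}])

```text
clock: 3.3
position: [0.5133, -0.112, 0.3785]
ee_rot: [0.707, -0.039, 0.705, 0.038]
contact_force: [-0.7, -0.1, 9.0]
width: 0.0001
```

Call:
arm_command(targets=[{"dp":[0.001,0,0],"turn":[0,0,0],"grip":-1},{"dp":[0,0,0],"turn":[0,0,0],"grip":-1}])

```text
clock: 3.5
position: [0.5132, -0.112, 0.3783]
ee_rot: [0.707, -0.039, 0.705, 0.038]
contact_force: [-1.4, 0.2, 12.6]
width: 0.0
```

Call:
arm_command(targets=[{"dp":[0.001,0,0],"turn":[0,0,0],"grip":-1},{"dp":[0,0,0],"turn":[0,0,0],"grip":-1},{"dp":[0,0,0],"turn":[0,0,0],"grip":-1},{"dp":[0,0,0],"turn":[0,0,0],"grip":-1},{"dp":[0,0,0],"turn":[0,0,0],"grip":-1},{"dp":[0,0,0],"turn":[0,0,0],"grip":-1},{"dp":[0,0,0],"turn":[0,0,0],"grip":-1}])

```text
clock: 4.2
position: [0.5131, -0.1119, 0.3783]
ee_rot: [0.708, -0.039, 0.705, 0.038]
contact_force: [-1.9, -0.3, 17.2]
width: -0.0001
```

Run:
```python
from h import *
import cv2
a=manip.get_image("scene")[180:300,260:380,::-1];a=cv2.resize(a,None,fx=3.3,fy=3.3,interpolation=2)
b=cv2.resize(manip.get_image("wrist")[140:320,240:440,::-1],(440,396),interpolation=2)[:,:400]
cv2.imwrite("pics/p2.png",np.hstack([a,b]))
```

```text
(no output)
```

View pics/p2.png

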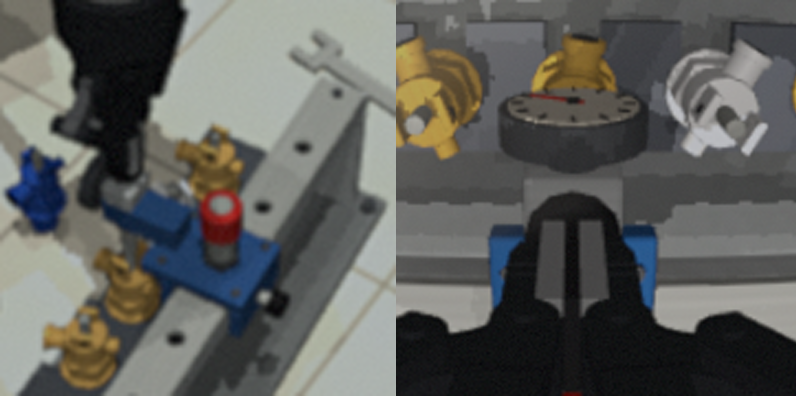

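Call:
arm_command(targets=[{"dp":[-0.01,0,0],"turn":[0,0,0],"grip":-1},{"dp":[-0.015,0,0],"turn":[0,0,0],"grip":-1},{"dp":[-0.04,0,0],"turn":[0,0,0],"grip":-1},{"dp":[-0.03,0,0],"turn":[0,0,0],"grip":1},{"dp":[0,0,0.035],"turn":[0,0,0],"grip":1},{"dp":[0,0,0.035],"turn":[0,0,0],"grip":1},{"dp":[0,0,0],"turn":[0,0,0],"grip":1},{"dp":[0,0,0],"turn":[0,0,0],"grip":1}])

```text
clock: 5.1
position: [0.5826, -0.1041, 0.4685]
ee_rot: [0.705, -0.038, 0.707, 0.039]
contact_force: [-1.9, -0.1, 0.0]
width: 0.073
```

Run:
```python
from h import *
import cv2
s=manip.get_state();print(s["clock"],s["contact_force"],s["width"],s["position"])
print(delta(st(S,(.015,-.03,.17)),down()))
cv2.imwrite("pics/w3.png",manip.get_image("wrist")[:,:,::-1])
for P in((-.055,-.03,.225),(.015,-.03,.2025)): print(proj("wrist",st(S,P)))
```

```text
5.1 [-1.85179427 -0.10026097  0.0365859 ] 0.07295321230071758 [ 0.58259166 -0.10406828  0.46854851]
(array([ 0.12554824, -0.00032357,  0.00021041]), array([-0.00868974, -0.20893812, -0.08223842]))
[318.8651831  113.73189354]
[318.89232256 201.89230015]
```

View pics/w3.png

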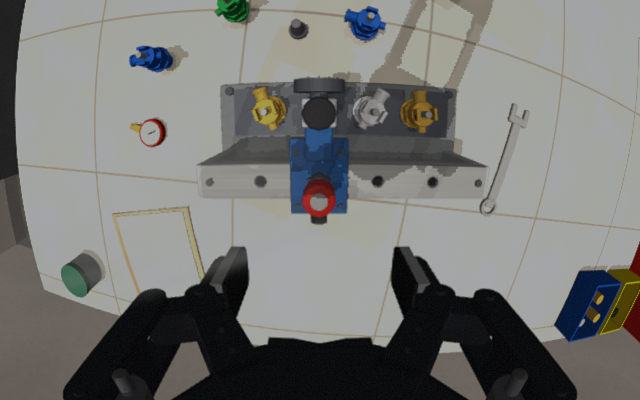

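Call:
arm_command(targets=[{"dp":[0.035,0,0],"turn":[0,0,0],"grip":1},{"dp":[0.035,0,0],"turn":[0,0,0],"grip":1},{"dp":[0.03,0,0],"turn":[0,0,0],"grip":1},{"dp":[0.0255,0,0],"turn":[0,0,0],"grip":1},{"dp":[0,0,0],"turn":[0,0,0],"grip":1}])

```text
clock: 5.65
position: [0.5799, -0.1039, 0.341]
ee_rot: [0.703, -0.037, 0.709, 0.039]
contact_force: [0.9, 0.0, -0.7]
width: 0.0857
```

Call:
arm_command(targets=[{"dp":[0,0,0],"turn":[0,0,0],"grip":-1},{"dp":[0,0,0],"turn":[0,0,0],"grip":-1},{"dp":[0,0,0],"turn":[0,0,0],"grip":-1},{"dp":[0,0,0],"turn":[0,0,0],"grip":-1},{"dp":[0,0,0],"turn":[0,0,0],"grip":-1}], grip_force=60)

```text
clock: 6.15
position: [0.5828, -0.1044, 0.3462]
ee_rot: [0.707, -0.039, 0.705, 0.038]
contact_force: [-0.3, 0.1, 5.7]
width: 0.0264
```

Run:
```python
from h import *
import cv2
s=manip.get_state();print(s["clock"],s["contact_force"],s["width"],s["position"],st(S,(.015,-.03,.17)))
a=manip.get_image("scene")[150:310,260:420,::-1];a=cv2.resize(a,(400,400),interpolation=2)
b=cv2.resize(manip.get_image("wrist")[100:350,195:445,::-1],(400,400),interpolation=2)
cv2.imwrite("pics/p4.png",np.hstack([a,b]))
```

```text
6.15 [-0.34673563  0.05631017  5.66934652] 0.026432356699632776 [ 0.58275262 -0.10436057  0.34624262] [ 0.58236132 -0.10423778  0.17      ]
```

View pics/p4.png

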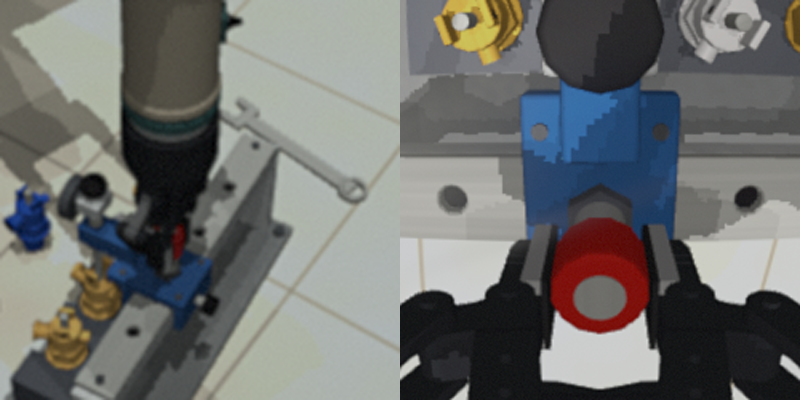

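Call:
arm_command(targets=[{"dp":[-0.004,0,0],"turn":[0,0,0],"grip":-1},{"dp":[-0.004,0,0],"turn":[0,0,0],"grip":-1},{"dp":[-0.004,0,0],"turn":[0,0,0],"grip":-1},{"dp":[-0.003,0,0],"turn":[0,0,0],"grip":-1},{"dp":[0,0,0],"turn":[0,0,0],"grip":-1},{"dp":[0,0,0],"turn":[0,0,0],"grip":-1}])

```text
clock: 6.85
position: [0.5829, -0.1044, 0.359]
ee_rot: [0.706, -0.038, 0.706, 0.038]
contact_force: [4.5, -1.4, -12.7]
width: 0.0267
```

Run:
```python
from h import *
import cv2
s=manip.get_state();print(s["clock"],s["contact_force"],s["width"],s["position"])
b=cv2.resize(manip.get_image("wrist")[100:350,195:445,::-1],(500,500),interpolation=2)
cv2.imwrite("pics/p5.png",b)
```

```text
6.85 [  4.50188169  -1.4009266  -12.73482192] 0.026725810429900496 [ 0.58287362 -0.10443856  0.35897357]
```

View pics/p5.png

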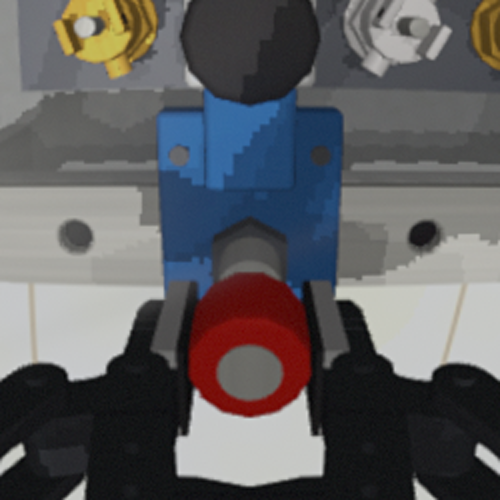

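Call:
arm_command(targets=[{"dp":[0,0.006,0],"turn":[0,0,0],"grip":-1},{"dp":[0,0.012,0],"turn":[0,0,0],"grip":-1},{"dp":[0,0.012,0],"turn":[0,0,0],"grip":-1},{"dp":[0,0.012,0],"turn":[0,0,0],"grip":-1},{"dp":[0,0.012,0],"turn":[0,0,0],"grip":-1},{"dp":[0,0.006,0],"turn":[0,0,0],"grip":-1},{"dp":[0,0,0],"turn":[0,0,0],"grip":-1},{"dp":[0,0,0],"turn":[0,0,0],"grip":-1}])

```text
clock: 7.7
position: [0.5763, -0.0438, 0.359]
ee_rot: [0.706, -0.038, 0.706, 0.039]
contact_force: [5.5, 0.5, -12.1]
width: 0.0268
```

```bash
cat > chk.py <<'E'
from h import *
import cv2,sys
s=manip.get_state();print(s["clock"],s["contact_force"],s["moment"].round(2),s["width"],s["position"])
t=st(S,(.015,.03,.17));print("target xy",t, delta(t,down()))
R=Rt(s).as_matrix(); print("tip", s["position"]+R[:,0]*.173, "grasp",s["position"]+R[:,0]*.155)
b=cv2.resize(manip.get_image("wrist")[50:350,170:470,::-1],(570,570),interpolation=2)
cv2.imwrite(sys.argv[1],b)
E
python3 chk.py pics/p6.png
```

```text
7.7 [  5.53717923   0.52443501 -12.10606726] [ 0.11 -0.87  0.02] 0.026777359494720265 [ 0.5762521  -0.043834    0.35898013]
target xy [ 0.57581492 -0.04459598  0.17      ] (array([ 0.01597861, -0.00073991, -0.00052257]), array([-0.02701963,  0.01865666, -0.10734296]))
tip [ 0.57627281 -0.04350568  0.18598045] grasp [ 0.57627065 -0.04353984  0.20398041]
```

View pics/p6.png

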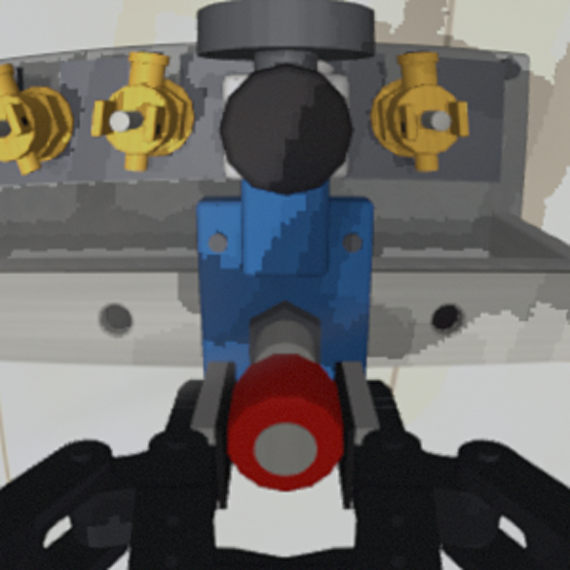

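Call:
arm_command(targets=[{"dp":[0,-0.0009,0],"turn":[0,0,0],"grip":-1},{"dp":[0,0,0],"turn":[0,0,0],"grip":-1},{"dp":[0.004,0,0],"turn":[0,0,0],"grip":-1},{"dp":[0.003,0,0],"turn":[0,0,0],"grip":-1},{"dp":[0.003,0,0],"turn":[0,0,0],"grip":-1},{"dp":[0.003,0,0],"turn":[0,0,0],"grip":-1},{"dp":[0.003,0,0],"turn":[0,0,0],"grip":-1},{"dp":[0,0,0],"turn":[0,0,0],"grip":-1}])

```text
clock: 8.55
position: [0.5761, -0.0446, 0.3463]
ee_rot: [0.707, -0.038, 0.705, 0.039]
contact_force: [0.6, 3.3, 3.1]
width: 0.0264
```

```bash
python3 chk.py pics/p7.png
```

```text
8.55 [0.63294742 3.2905103  3.08509257] [ 0.46 -0.11  0.08] 0.026379003137231013 [ 0.57613975 -0.04462001  0.34627587]
target xy [ 0.57581492 -0.04459598  0.17      ] (array([ 3.27512136e-03,  5.37109425e-05, -3.28827991e-04]), array([-0.04055206,  0.148944  , -0.09420225]))
tip [ 0.57655588 -0.04428835  0.17327669] grasp [ 0.57651258 -0.04432286  0.19127661]
```

View pics/p7.png

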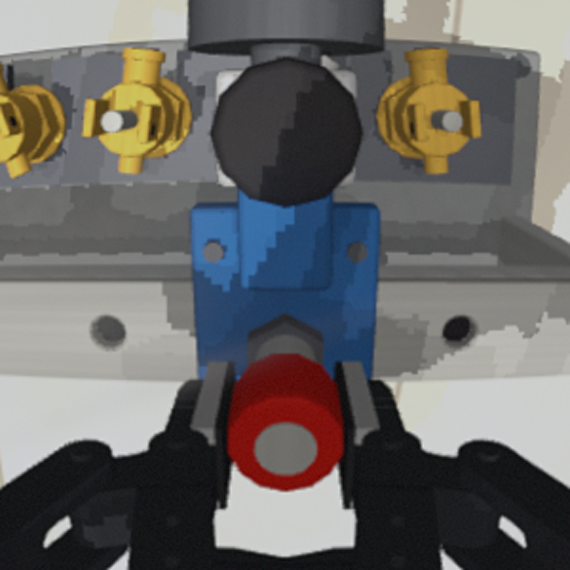

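Call:
arm_command(targets=[{"dp":[0.0015,0,0],"turn":[0,0,0],"grip":-1},{"dp":[0,0,0],"turn":[0,0,0],"grip":-1},{"dp":[0,0,0],"turn":[0,0,0],"grip":-1},{"dp":[0,0,0],"turn":[0,0,0],"grip":-1}])

```text
clock: 9.0
position: [0.5761, -0.045, 0.3462]
ee_rot: [0.707, -0.038, 0.705, 0.039]
contact_force: [-1.4, 2.1, 12.4]
width: 0.0263
```

```bash
python3 chk.py pics/p8.png
python3 - <<'E'
from h import *
import cv2
a=manip.get_image("scene")[150:310,260:420,::-1];a=cv2.resize(a,(400,400),interpolation=2)
b=manip.get_image("top")[130:230,270:430,::-1];b=cv2.resize(b,(400,250),interpolation=2);b=np.vstack([b,np.zeros((150,400,3),np.uint8)])
cv2.imwrite("pics/p9.png",np.hstack([a,b]))
E
```

```text
9.0 [-1.44023928  2.09604119 12.40812596] [ 0.47  0.29 -0.03] 0.026264006705686495 [ 0.5760526  -0.04496339  0.34619949]
target xy [ 0.57581492 -0.04459598  0.17      ] (array([ 0.00319877,  0.00039013, -0.00020943]), array([-0.04018635,  0.23246601, -0.01572141]))
tip [ 0.57674518 -0.04483986  0.17320092] grasp [ 0.57667312 -0.04485272  0.19120077]
```

View pics/p9.png

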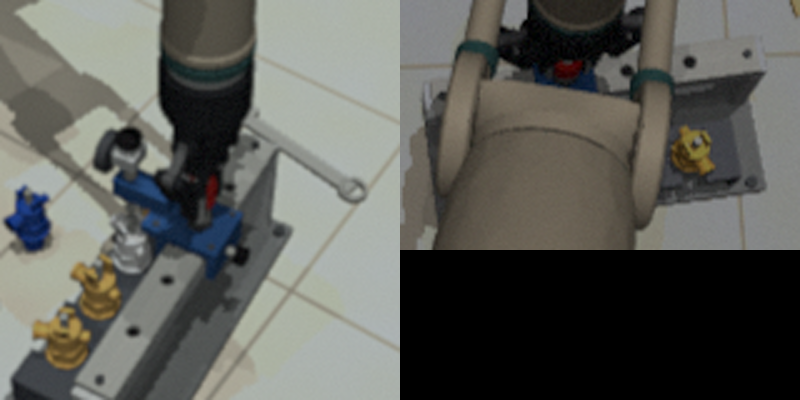

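```bash
python3 -c "
from rig import manip
print(manip.sign_off())"
```

```text
the job is handed in; nothing more can be done
None
```

The brass valve's spindle has been gauged and the carriage is now pinned at the chrome valve. The gripper is still closed on the red knob with the pin home. I handed the job in at about 9 s of the 48 s; sign-off gives no verdict, so what follows rests on my own last checks.

- **Gauging:** I pressed the drop gauge with shut fingertips until it stopped moving. The fingertips were at about 205 mm with 17 N on them. I held it there for about 0.7 s, the dial needle moved, and the button sprang back up.
- **Shifting the carriage:** I gripped the knob at 60 N and lifted it 12.7 mm. I then slid it about 60 mm along the beam, overshooting by 1 mm and coming back 0.9 mm, and lowered it.
- **Pin home:** The tool came back to the same height as when I first gripped the knob (346.2 mm). A further 1.5 mm of commanded push raised the downward force from 3 to 12 N and moved it by only 0.1 mm.
- **Final position:** The grip is about 1 mm in plan from the chrome-side hole position I worked out. In the scene camera's last picture the gauge is up over the chrome valve, and the valves in view are upright.

In the last pictures the arm hid the far brass valve and I did not recheck the pressure gauge or nozzle. The pictures just before showed that valve upright, and the arm never went near the other two. There is a small sideways force of 2–3 N left on the tool from the pin sitting in its hole.

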